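# Fold the ratchet writing slope flat

## Robot

A 7-joint arm with a two-finger parallel gripper is mounted at the origin on the work surface. World frame = base frame: x ahead of the robot, y to its left, z up, the work surface at z = 0. Lengths are in m, angles in rad, forces in N, time in s.
With the tool pointing down it reaches from about 0.4 to 0.85 m from the base axis. Payload 10.4 kg.
Tool frame: the origin (TCP) lies where the fingers leave the gripper's body, on its centre line; the fingertips stand 70 mm ahead of it and the grasp point (between the pads) lies 51 mm ahead of it; z points along the fingers, y is the direction in which the jaws open and shut (so a half turn about z gives the same grasp; the last joint's range is limited). The gripper opens to 87 mm and grips with 3 to 60 N. Pads are 19 mm wide; open, the fingers measure 117 mm over their backs; the gripper's body (75 mm by 190 mm) begins 51 mm behind the grasp point.
Start: joints at [-1.228, 0.332, -0.065, 1.46, 0.022, 1.35, -0.088], TCP at [0.224, 0.584, 0.292] pointing down, gripper open.
Joint ranges: [-2.6, 2.6], [-0.5, 2.12], [-1.47, 1.34], [0.16, 2.42], [-1.27, 4.41], [0.06, 2.06], [-2.6, 2.6]. Speed limits (rad/s): [2.22, 2.22, 2.79, 2.79, 3.14, 3.14, 3.14].

## Interface

Orientations are given as a unit quaternion [x, y, z, w].
In Python, from cell import status, optics, ticket gives the robot as it stands.
- The arm moves only by the shell command python3 -m crank 'ROWS' [OPENING]. ROWS is JSON, a list of rows, each a list of 6 numbers: the shift along the tool's x, y, z in cm, then the turn, a rotation vector about the tool's x, y, z in degrees. A call has 1 to 20 rows; each row is the pose to reach, as a shift and turn from the pose measured when the call began, along the tool's axes at that moment; what a row does not reach only later rows make up. A row lasts 1/8 s, in which the tool goes at most 62.5 mm and 10.7 degrees, less where a joint would pass 70% of its speed; a pose out of reach is approached as far as the arm can. A call with a gripper value outside its range is refused whole. OPENING is the finger opening in cm, from 0 to 8.7, set as the call begins (- or left out, the last holds). The fingers move at their own pace and stop on an object; the grip force is fixed at half the most. Time passes only in rows, so rows that repeat a pose let the fingers close. It gives the time, the measured TCP pose, the force and the opening at its end, in the units of the state.
- status.read_state(): the state, without advancing time (a new reading comes with each control period).
- optics.grab_frame(name): name is "scene" or "top" or "wrist"; returns the picture (480x640x3 uint8, red, green, blue); there is no depth.
- optics.calibration(name): a dict with "fov_y" (degrees; the focal length in pixels is half the picture's height over the tangent of half this angle, whatever the lens; pixels are square), "cx", "cy" (the principal point, pixels), "k1" (the pictures are not rectified: a ray, as slopes to the right and down, at radius r is drawn at 1 + k1 r^2 times it, then the intrinsics apply), "camera_from_world" (4x4, takes a point from world to camera coordinates). Camera axes: x right, y down, z forward; pixel columns grow to the right and rows downward; lengths in m; the calibration is good to about 2 mm. A picture is of the moment at which its call begins: read the wrist's pose just before it. calibration takes no time and is no camera call; for the wrist camera it gives the pose at the moment of the call.
- ticket.job_done(): hands the job in, once; it reports no verdict.
The state is a dict: "t": time; "qpos": joint angles; "joint_velocities": joint speeds; "effort": joint torques, N m; "position": TCP position; "ee_rot": TCP orientation; "wrist_force": force on the tool from outside, world axes, zero at the start; "ft_torque": the same for the moment, N m; "gripper_width": finger opening in m.
Only numpy, scipy, OpenCV 4.12 (cv2) and the standard library are available. Lean on these libraries where they do the work, as an engineer would, in place of code of your own. Each camera call takes 0.05 s, during which the arm holds its last target.

## Task

Fold the wooden writing slope flat so it can be put away: with a fingertip press down the thumb tab of its ratchet pawl, as far as it goes, so that the pawl tips clear of the teeth and stays there, then push the tilted board down past the teeth until it lies fully flat on its base. Only press and push, with nothing gripped or lifted: do not raise the board, do not force it down while the pawl is still engaged, leave the pawl free, and leave the jars, tumbler, bowl, tape and brush around it where they are.

Things in the scene. Friction and masses are not known exactly. Their poses are not given: they have to be found in the camera images.
- slope: fixed wooden base of a small writing slope on the green mat: 240 (own x) by 270 (y) by 22 mm, origin on the table under its middle. Own x points from hinged to raised end of the board, y to the ratchet side. Hinge axis along y at x -100 mm, 34 mm up. On the +y side a toothed steel quadrant (radius 62 mm) turns with the board; the pawl lies on top, its pivot at x -150, y 146, z 88 mm
- board (a joint): tilt of the board, rad: 0 = flat on its base, a firm stop; starts at 0.42 to 0.63. The hinge is stiff: the board stays at any angle and needs some 3 to 10 N of downward push at board_mid. With the pawl between the teeth it is locked but for a play of up to 0.2 rad
- board_mid (a point): point on the upper face of the pale wooden board, mid-width, 140 mm from the hinge axis, 6 mm above the plane through that axis; 40 mm above the table when flat. Board: 200 mm from hinge to raised edge, 250 mm wide, 11 mm thick, a brown ruled sheet fixed on it, a 10 mm high ledge along its hinged end. Own x points up the board, z out of its face
- board_hinge (a point): point on the board's hinge axis, in the middle of the board's width, 34 mm above the table; it does not move
- pawl (a joint): angle of the ratchet pawl, rad: 0 = engaged between the teeth (as at the start), 0.38 = fully pressed against its stop, clear above about 0.2. It has no return spring: friction keeps it where it is left. Pressing the tab takes only 1 to 3 N until the stop is met
- tab_top (a point): centre of the upper face of the pawl's thumb tab: a dark steel paddle 34 (slope x) by 36 (slope y) by 6 mm, level, 114 mm above the table at the start, at the pawl's end away from the board, 52 mm to -x of the pivot. Pressed, it sinks 20 mm to its stop (a fingertip goes down 15 to 20 mm), shifts 6 mm to the slope's -x side and tilts 0.38 rad. Nothing stands above it
- ink_a: bystander, not to be moved: a squat round screw-top ink jar (42 mm across, 60 mm tall), near the thumb tab; origin at the centre of its underside
- ink_b: bystander, not to be moved: a squat round screw-top ink jar (42 mm across, 60 mm tall), beside the ratchet; origin at the centre of its underside
- ink_c: bystander, not to be moved: a squat round screw-top ink jar (42 mm across, 60 mm tall), by the slope's low end; origin at the centre of its underside
- tumbler: bystander, not to be moved: a clear plastic tumbler (68 mm across, 85 mm tall), beside the slope on the ratchet side; origin at the centre of its underside
- bowl: bystander, not to be moved: a clear glass bowl (110 mm across, 50 mm tall), by the slope's low end; origin at the centre of its underside
- tape: bystander, not to be moved: a roll of paper tape lying flat (80 mm across, 20 mm tall), beyond the slope's raised end; origin at the centre of its underside
- brush: bystander, not to be moved: a flat wide brush, 190 mm long, lying, beyond the slope's raised end; origin at the centre of its underside

How it is judged:
By the outcome, as a careful person would: the job done as asked, in the order asked, and still so for the second after the job is handed in, with the robot touching nothing.
It also fails if it takes over 38 s, if anything falls off the work surface, if the arm or the gripper's body presses on something with over 40 N, if the wrist force passes 120 N, or if a joint passes its speed limit or range.

## Working session

There is one attempt and no reset: what is moved stays moved. The work goes in short steps, Python scripts to look and compute and a shell command to move; the robot and the scene stay as the last step left them, time stands still between calls to the robot, and variables do not carry over. Pictures are saved under pics/ and viewed, and the job is handed in when it is done.

```bash
mkdir -p pics; ls; python3 - <<'E'
from cell import status, optics
import cv2
s=status.read_state(); print(s)
for n in ("scene","top"):
    im=optics.grab_frame(n); cv2.imwrite(f"pics/{n}0.png",im[:,:,::-1])
    print(n,optics.calibration(n))
E
```

```text
pics
{'t': 0.0, 'qpos': array([-1.22760609,  0.33288477, -0.06469958,  1.4609583 ,  0.0216243 ,
        1.34988566, -0.0885065 ]), 'joint_velocities': array([ 1.21634345e-03, -6.85149012e-04, -7.03776294e-05,  5.01552508e-04,
        3.45349141e-04, -2.28540457e-03,  1.14849449e-03]), 'effort': array([-4.57750575e-04, -6.23253107e+01,  2.40915368e-02, -3.89889729e+01,
       -6.14590268e-02,  3.98309750e-02,  1.74152565e-04]), 'position': array([0.22345841, 0.58337632, 0.29143771]), 'ee_rot': array([ 1.81867384e-01,  9.83322804e-01, -7.14703401e-04, -8.61784029e-05]), 'wrist_force': array([-0.51856851,  0.116622  ,  0.3813334 ]), 'ft_torque': array([-0.02385027,  0.00400125,  0.00440652]), 'gripper_width': 0.08713901318925509}
scene {'fov_y': 50.774508793714126, 'cx': 312.7913092437643, 'cy': 238.4030220184671, 'k1': 0.018273527724902525, 'camera_from_world': array([[ 0.25652517,  0.96649751,  0.0087978 , -0.1713113 ],
       [ 0.83429606, -0.21682251, -0.50689059, -0.45083204],
       [-0.48800093,  0.13737017, -0.8619655 ,  1.23454013],
       [ 0.        ,  0.        ,  0.        ,  1.        ]])}
top {'fov_y': 53.38803558511124, 'cx': 319.4966480888804, 'cy': 239.98810614889518, 'k1': -0.12537392921087845, 'camera_from_world': array([[-0.00658917, -0.99951481,  0.03044205, -0.00187719],
       [-0.99483538,  0.00346871, -0.10144229,  0.60904414],
       [ 0.10128748, -0.03095325, -0.99437555,  1.08750702],
       [ 0.        ,  0.        ,  0.        ,  1.        ]])}
```

View pics/scene0.png

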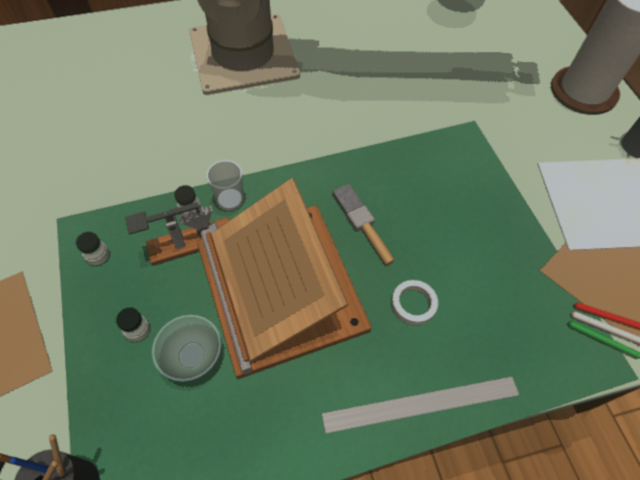

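View pics/top0.png

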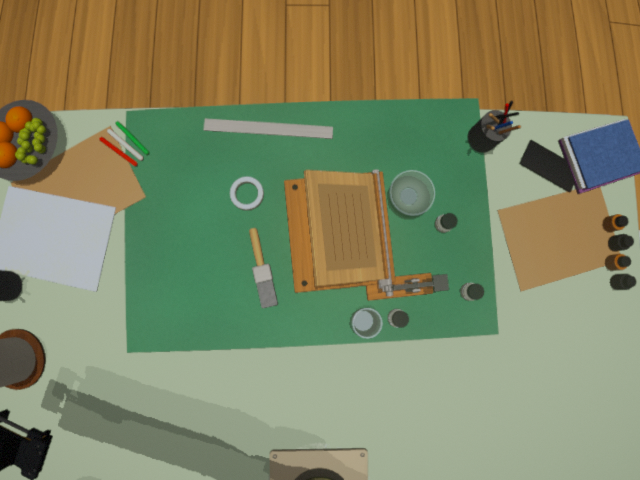

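Scene: the slope is in the middle, the tab is at about (137,223) in scene and (440,283) in top. I'll zoom in on both.

```bash
python3 - <<'E'
import cv2
a=cv2.imread("pics/scene0.png")[150:390,60:380]; cv2.imwrite("pics/s0z.png",cv2.resize(a,None,fx=2.5,fy=2.5,interpolation=2))
a=cv2.imread("pics/top0.png")[150:345,270:500]; cv2.imwrite("pics/t0z.png",cv2.resize(a,None,fx=3,fy=3,interpolation=2))
E
```

```text
(no output)
```

View pics/s0z.png

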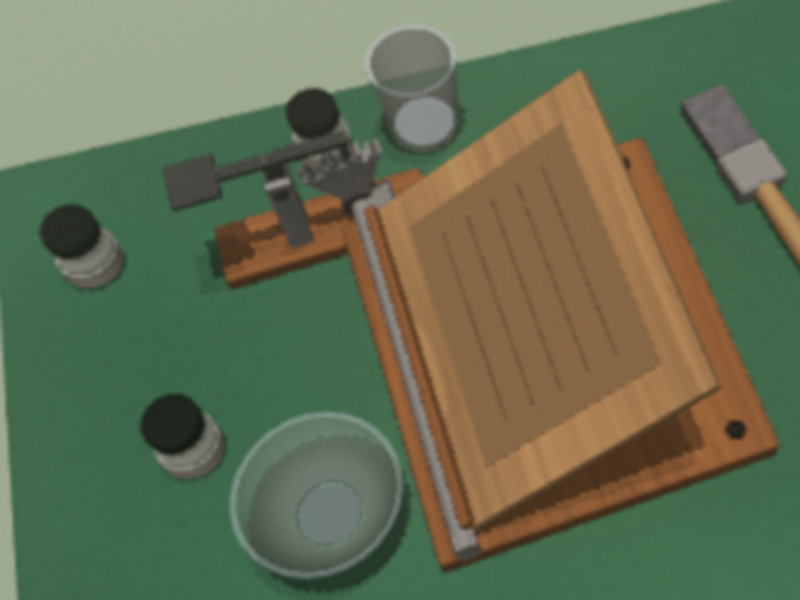

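View pics/t0z.png

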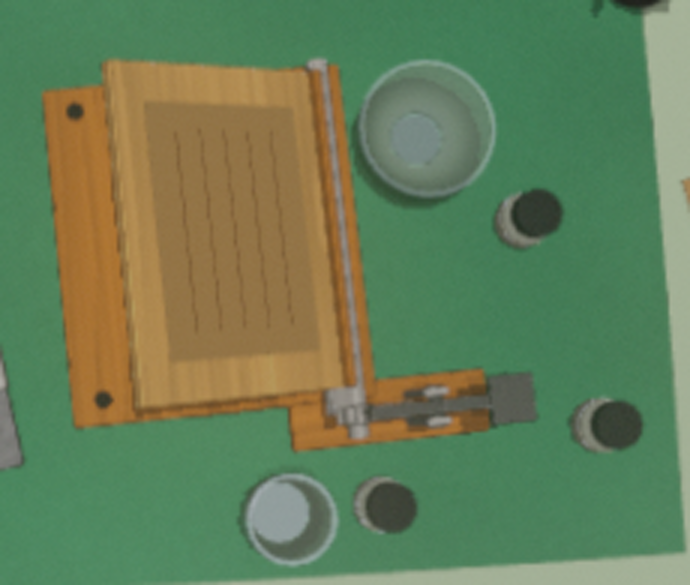

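```bash
cat > h.py <<'E'
import numpy as np, cv2
from cell import optics
def ray(n,u,v,c=None):
    c=c or optics.calibration(n); f=240/np.tan(np.radians(c["fov_y"]/2))
    K=np.array([[f,0,c["cx"]],[0,f,c["cy"]],[0,0,1]])
    p=cv2.undistortPoints(np.array([[[u,v]]],float),K,np.array([c["k1"],0,0,0]))[0,0]
    T=c["camera_from_world"];R=T[:3,:3]
    d=R.T@[p[0],p[1],1]; return -R.T@T[:3,3], d/np.linalg.norm(d)
def onz(n,u,v,z,c=None):
    o,d=ray(n,u,v,c); return o+d*(z-o[2])/d[2]
def tri(a,b):
    (o1,d1),(o2,d2)=ray(*a),ray(*b)
    s=np.linalg.lstsq(np.c_[d1,-d2],o2-o1,rcond=None)[0]
    p,q=o1+s[0]*d1,o2+s[1]*d2; return (p+q)/2,np.linalg.norm(p-q)
def S(u,v): return ("scene",60+u/2.5-.3,150+v/2.5-.3)
def Tp(u,v): return ("top",270+u/3-.33,150+v/3-.33)
E
python3 - <<'E'
from h import *
np.set_printoptions(precision=4,suppress=True)
print("tab",tri(S(192,181),Tp(513,398)), onz(*S(192,181),.114), onz(*Tp(513,398),.114))
A,B=onz(*Tp(45,92),.022),onz(*Tp(78,428),.022)
A2,B2=onz(*S(776,450),.022),onz(*S(642,142),.022)
print("base raised corners top",A,B,np.linalg.norm(A-B)); print("scene",A2,B2,np.linalg.norm(A2-B2))
print("hinge-end corner",onz(*S(445,567),.022),onz(*Tp(340,65),.022))
p,q=tri(S(717,385),Tp(105,60)),tri(S(580,72),Tp(135,408)); print("board corners",p,q,np.linalg.norm(p[0]-q[0]))
for n,s,t,z in(("a",(71,229),(615,424),.06),("b",(312,111),(388,505),.06),("c",(173,423),(536,213),.06),("tumbler",(411,62),(292,518),.085),("bowl",(317,495),(427,128),.05)):
    print(n,tri(S(*s),Tp(*t)),onz(*Tp(*t),z))
E
```

```text
tab (array([ 0.5067, -0.2663,  0.1126]), np.float64(0.0015901267917765728)) [ 0.5079 -0.2652  0.114 ] [ 0.5066 -0.2667  0.114 ]
base raised corners top [0.7538 0.0772 0.022 ] [0.4872 0.0513 0.022 ] 0.26785509393911205
scene [0.7585 0.076  0.022 ] [0.4934 0.0535 0.022 ] 0.2660750573258739
hinge-end corner [ 0.7795 -0.1547  0.022 ] [ 0.7764 -0.1601  0.022 ]
board corners (array([0.7497, 0.0291, 0.1408]), np.float64(0.0005669719931263739)) (array([0.5013, 0.0073, 0.1367]), np.float64(0.003831680847369399)) 0.24935761015112792
a (array([ 0.4861, -0.364 ,  0.0562]), np.float64(3.728481288230962e-05)) [ 0.4861 -0.3627  0.06  ]
b (array([ 0.427 , -0.1851,  0.0568]), np.float64(0.0018084399013005197)) [ 0.4273 -0.1836  0.06  ]
c (array([ 0.6511, -0.3068,  0.0543]), np.float64(0.00023509614174885206)) [ 0.6503 -0.3051  0.06  ]
tumbler (array([ 0.4203, -0.1067,  0.083 ]), np.float64(0.001195357613064332)) [ 0.4203 -0.107   0.085 ]
bowl (array([ 0.7201, -0.224 ,  0.0456]), np.float64(0.0001690117853256701)) [ 0.7192 -0.2231  0.05  ]
```

Measurements agree with the given sizes: the base measures 268 mm against 270, the tab is at z 0.113 against 0.114, and the board is 249 mm wide against 250. I estimate the tilt at about 0.52 rad. Next I move above the tab with the fingers closed, keeping clear of the lamp.

```bash
python3 -m crank '[[-3,-4,0,0,0,4],[-6,-8,0,0,0,8],[-9,-11.5,0,0,0,12],[-12,-15,0,0,0,16],[-16,-18.5,0,0,0,20],[-21,-22,0,0,0,24],[-25.5,-26,0,0,0,28],[-30,-29.5,0,0,0,32],[-34.5,-33,0,0,0,36],[-39.4,-36.7,1,0,0,40],[-42,-41,2,0,0,44],[-44.5,-46,3,0,0,48],[-47,-51,4,0,0,52],[-49.5,-56,5,0,0,56],[-52,-60.5,6,0,0,60],[-54.5,-65,6.5,0,0,63],[-57,-69.3,7,0,0,63],[-57,-69.3,7,0,0,63],[-57,-69.3,7,0,0,63]]' 0
python3 - <<'E'
from h import *
from cell import status
from scipy.spatial.transform import Rotation as R
s=status.read_state(); print(s['t'],s['position'],R.from_quat(s['ee_rot']).as_matrix().round(3),s['wrist_force'],s['qpos'])
cv2.imwrite("pics/s1.png",optics.grab_frame("scene")[150:390,60:380,::-1].repeat(2,0).repeat(2,1))
cv2.imwrite("pics/w1.png",optics.grab_frame("wrist")[:,:,::-1])
E
```

```text
t: 2.48
position: [0.5077, -0.2673, 0.222]
ee_rot: [0.669, 0.743, -0.001, -0.0]
wrist_force: [0.2, 0.3, -0.3]
gripper_width: 0.0006
2.475 [ 0.50772716 -0.26725849  0.22201271] [[-0.105  0.994 -0.001]
 [ 0.994  0.105 -0.001]
 [-0.001 -0.001 -1.   ]] [ 0.2138831   0.28594581 -0.33340978] [-0.22391125  0.3272256   0.76168594  1.72527539 -0.24018421  1.18650063
  0.70776179]
```

View pics/s1.png

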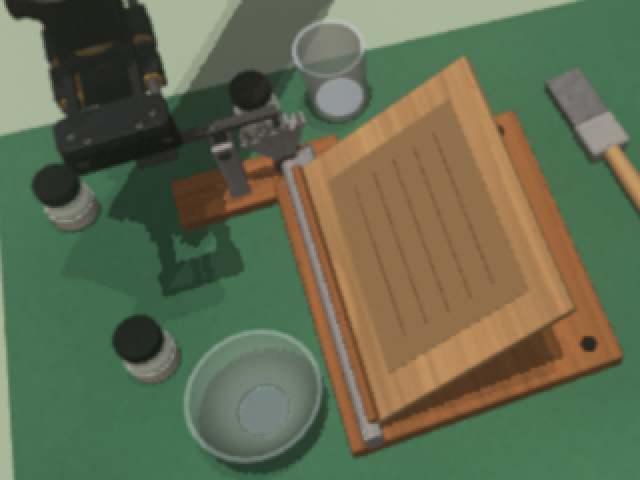

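View pics/w1.png

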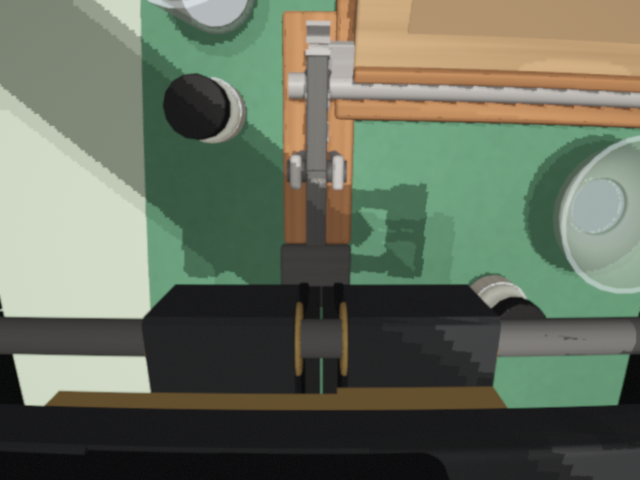

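The wrist view shows the fingers, columns 297–347, over the tab, columns 281–350, which is centred sideways. I'll check the fore-aft position from the tab's inner edge at row 244.

```bash
python3 - <<'E'
from h import *
for p in((282,244),(349,244)): print(onz("wrist",*p,.114))
E
```

```text
[ 0.48587066 -0.25043976  0.114     ]
[ 0.51923211 -0.24685277  0.114     ]
```

```bash
python3 -m crank '[[0,-0.2,1.5,0,0,0],[0,-0.2,3,0,0,0],[0,-0.2,3.6,0,0,0],[0,-0.2,3.9,0,0,0],[0,-0.2,4.2,0,0,0],[0,-0.2,4.5,0,0,0],[0,-0.2,4.8,0,0,0],[0,-0.2,5.1,0,0,0],[0,-0.2,5.1,0,0,0]]' 0
python3 - <<'E'
from h import *
cv2.imwrite("pics/s2.png",optics.grab_frame("scene")[150:390,60:380,::-1].repeat(2,0).repeat(2,1))
cv2.imwrite("pics/w2.png",optics.grab_frame("wrist")[:,:,::-1])
E
```

```text
t: 3.7
position: [0.5061, -0.2663, 0.1711]
ee_rot: [0.668, 0.744, -0.0, -0.0]
wrist_force: [0.2, -1.0, 1.1]
gripper_width: 0.0006
```

View pics/w2.png

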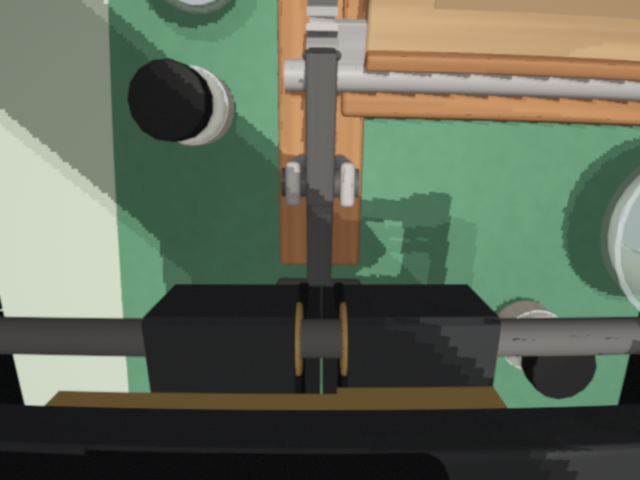

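The tab has tilted at 1.1 N. I'll keep pressing in small steps until it meets the stop.

```bash
python3 -m crank '[[0,0,0.2,0,0,0],[0,0,0.3,0,0,0],[0,0,0.3,0,0,0]]' 0;python3 -m crank '[[0,0,0.15,0,0,0],[0,0,0.15,0,0,0]]' 0
```

```text
t: 4.18
position: [0.5061, -0.2664, 0.1684]
ee_rot: [0.668, 0.744, -0.0, -0.0]
wrist_force: [-0.2, -3.1, 4.6]
gripper_width: 0.0003
t: 4.42
position: [0.5063, -0.2667, 0.1678]
ee_rot: [0.668, 0.744, 0.0, 0.0]
wrist_force: [-2.1, -0.7, 11.4]
gripper_width: 0.0004
```

Force rose to 11 N with the tip 16 mm down, so the tab is on its stop. Now I'll lift straight off and check that the pawl stays there.

```bash
python3 -m crank '[[0,0,-0.5,0,0,0],[0,0,-3,0,0,0],[0,0,-8,0,0,0],[3,2,-8,0,0,0],[8,5,-8,0,0,0],[13,8.1,-8,0,0,0],[18,11.2,-8,0,0,0],[22,14,-8,0,0,0],[24.4,15.2,-8,0,0,0],[24.4,15.2,-8,0,0,0],[24.4,15.2,-8,0,0,0]]' 0
python3 - <<'E'
from h import *
cv2.imwrite("pics/s3.png",optics.grab_frame("scene")[150:390,60:380,::-1].repeat(2,0).repeat(2,1))
cv2.imwrite("pics/w3.png",optics.grab_frame("wrist")[:,:,::-1])
E
```

```text
t: 5.8
position: [0.6308, -0.0088, 0.2476]
ee_rot: [0.669, 0.744, -0.0, -0.0]
wrist_force: [-0.3, -0.5, 0.3]
gripper_width: 0.0006
```

View pics/s3.png

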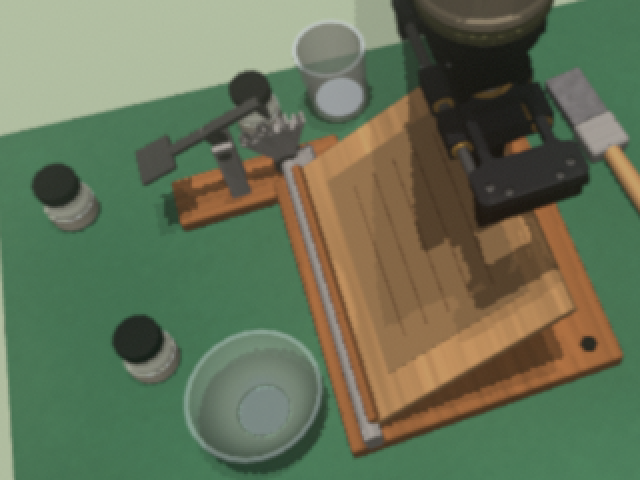

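View pics/w3.png

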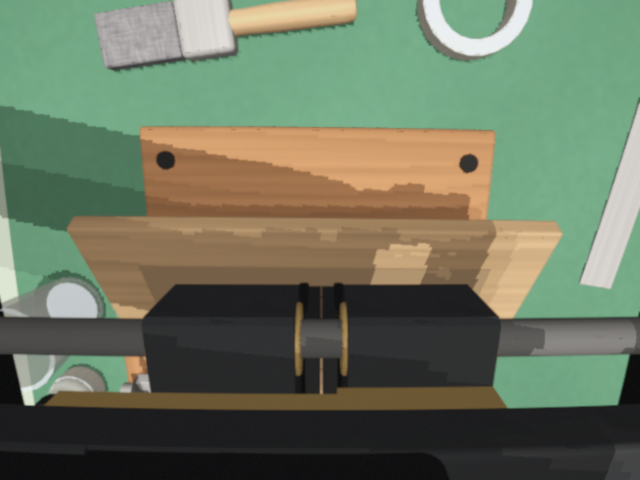

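```bash
python3 - <<'E'
from h import *
print(onz("scene",60+154/2,150+160/2,.094),onz("wrist",315,218,.140))
E
```

```text
[ 0.51000394 -0.27028101  0.094     ] [0.62376155 0.02162595 0.14      ]
```

The pawl stayed tilted with its nose above the teeth, and the tab's position matches fully pressed. The finger stands about 30 mm inside the board's raised edge, so I start the push.

```bash
python3 -m crank '[[0,0,2,0,0,0],[0,0,4,0,0,0],[0,0,4.8,0,0,0],[0,0,5.4,0,0,0],[0,0,6,0,0,0],[0,0,6.6,0,0,0],[0,0,6.6,0,0,0]]' 0
python3 - <<'E'
from h import *
cv2.imwrite("pics/s4.png",optics.grab_frame("scene")[150:390,60:380,::-1].repeat(2,0).repeat(2,1))
E
```

```text
t: 6.78
position: [0.6308, -0.0093, 0.1815]
ee_rot: [0.669, 0.743, -0.0, 0.0]
wrist_force: [0.8, -0.3, 0.0]
gripper_width: 0.0004
```

View pics/s4.png

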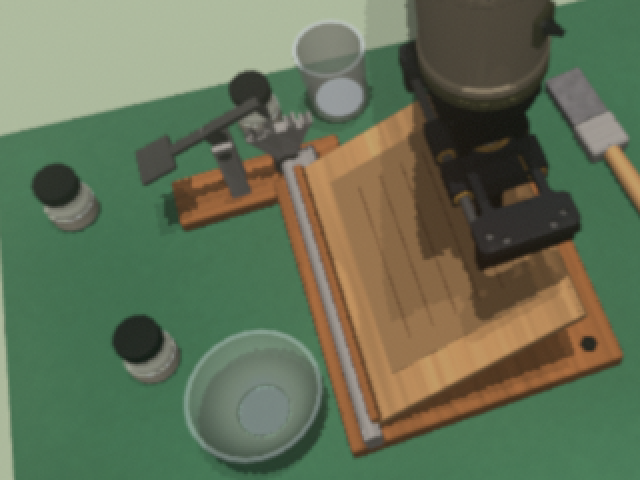

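The board is moving freely, its corner now at (583,315) against (573,305) before. I continue.

```bash
python3 -m crank '[[0,0,0.6,0,0,0],[0,0,1.2,0,0,0],[0,0,1.8,0,0,0],[0,0,2.4,0,0,0]]' 0; python3 -m crank '[[0,0,0.7,0,0,0],[0,0,1.4,0,0,0],[0,0,2.1,0,0,0],[0,0,2.8,0,0,0],[0,0,3.4,0,0,0],[0,0,3.9,0,0,0]]' 0
```

```text
t: 7.32
position: [0.6307, -0.0092, 0.1572]
ee_rot: [0.669, 0.743, -0.0, -0.0]
wrist_force: [0.2, 1.9, 3.1]
gripper_width: 0.0005
t: 8.07
position: [0.6306, -0.0092, 0.1177]
ee_rot: [0.669, 0.743, -0.0, -0.0]
wrist_force: [-0.8, 1.9, 3.9]
gripper_width: 0.0005
```

```bash
python3 -m crank '[[0,0,0.3,0,0,0],[0,0,0.6,0,0,0],[0,0,0.75,0,0,0]]' 0; python3 -m crank '[[0,0,0.2,0,0,0],[0,0,0.2,0,0,0]]' 0
```

```text
t: 8.45
position: [0.6306, -0.0091, 0.1101]
ee_rot: [0.669, 0.743, -0.0, -0.0]
wrist_force: [-1.7, 2.7, 2.7]
gripper_width: 0.0003
t: 8.7
position: [0.6306, -0.0092, 0.1096]
ee_rot: [0.669, 0.743, 0.0, -0.001]
wrist_force: [-7.9, 3.1, 18.1]
gripper_width: 0.0004
```

Firm stop at tip height 0.040 with 18 N, so the board is flat. I'll retract straight up and to the side, then check.

```bash
python3 -m crank '[[0,0,-0.5,0,0,0],[0,0,-3,0,0,0],[0,0,-8,0,0,0],[0,0,-14,0,0,0],[5,-2,-16,0,0,0],[10,-4,-17,0,0,0],[15,-6,-17,0,0,0],[20,-8,-17,0,0,0],[25,-8,-17,0,0,0],[28,-8,-17,0,0,0],[28,-8,-17,0,0,0],[28,-8,-17,0,0,0]]' 0
python3 - <<'E'
from h import *
cv2.imwrite("pics/s5.png",cv2.resize(optics.grab_frame("scene")[150:390,60:460,::-1],None,fx=2,fy=2))
im=optics.grab_frame("top")[:,:,::-1]; cv2.imwrite("pics/t5full.png",im)
cv2.imwrite("pics/t5.png",cv2.resize(im[100:345,210:500],None,fx=2.4,fy=2.4))
E
```

```text
t: 10.2
position: [0.5222, 0.2593, 0.2797]
ee_rot: [0.669, 0.743, -0.0, -0.0]
wrist_force: [0.4, 0.5, -1.7]
gripper_width: 0.0004
```

View pics/s5.png

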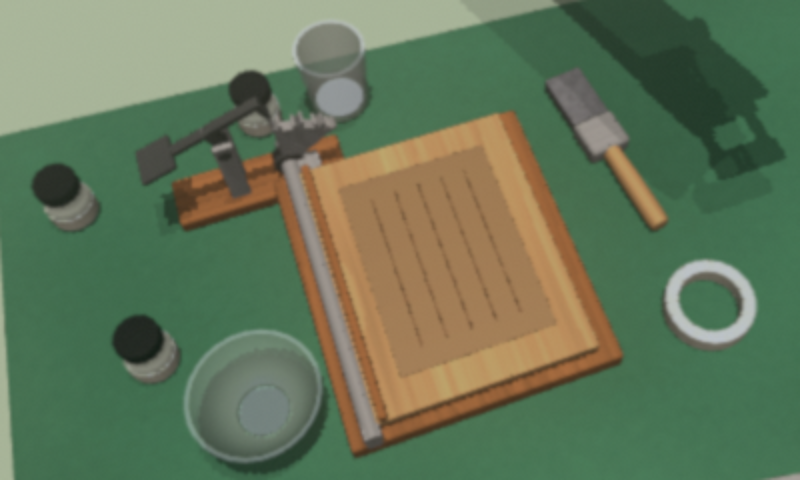

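View pics/t5.png

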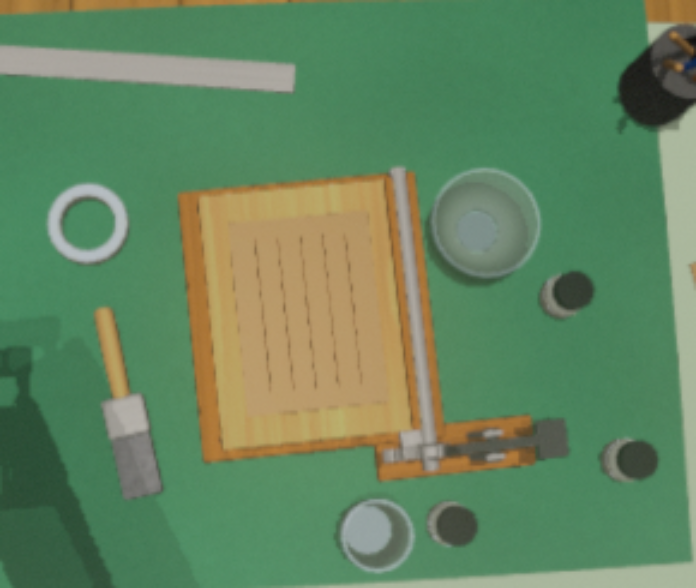

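The board looks flat and the pawl is still tilted. I'll check the board corner heights and the bystanders' positions before handing in.

```bash
python3 - <<'E'
from h import *
s=lambda u,v:("scene",60+u/2-.25,150+v/2-.25); t=lambda u,v:("top",210+u/2.4-.3,100+v/2.4-.3)
print(tri(s(597,345),t(199,195)),tri(s(497,115),t(221,450)))
a=cv2.imread("pics/top0.png");b=cv2.imread("pics/t5full.png")
for n,(u,v) in dict(a=(473,291),b=(399,318),c=(447,222),tumbler=(367,322),bowl=(412,193),tape=(247,193),brush=(262,270)).items():
    r=24 if n not in("bowl","brush") else 40
    A,B=[cv2.cvtColor(i[v-r:v+r,u-r:u+r],6).astype(np.float32) for i in(a,b)]
    print(n,cv2.phaseCorrelate(A,B,cv2.createHanningWindow((2*r,2*r),5)))
E
```

```text
(array([0.74762178, 0.05722182, 0.04146797]), np.float64(0.0010407626955745246)) (array([0.49887534, 0.03623778, 0.03371675]), np.float64(0.0013319240108389412))
a ((-0.003989710642898103, -0.04208241347613395), 0.9842888247221708)
b ((0.06105444921297121, -0.035709720379141885), 0.9932018203867806)
c ((0.1152354016049415, 0.05788739516531294), 0.8928306084126234)
tumbler ((0.01037605030249722, 0.011514455591431272), 0.9660541568365362)
bowl ((-0.08438509406820316, 0.0019001342341908867), 0.9088818377256394)
tape ((0.002775668238555795, -0.04873895566119657), 0.9987962008971307)
brush ((-0.01617821528286356, -0.11628322040002814), 0.9447958569228649)
```

```bash
python3 -c "
from cell import ticket; print(ticket.job_done())"
```

```text
the job is handed in; nothing more can be done
None
```

The writing slope is folded flat, the pawl is clear of the teeth, and I handed the job in at about 10 s. No verdict is given.

- **Pawl:** I pressed the thumb tab with closed fingertips until it met its stop: 16 mm down, with the force rising to 11 N. I lifted straight off, and in the pictures the pawl stayed tilted and clear of the teeth, both before I pushed the board and afterwards.
- **Board:** It went down at about 3–4 N with no sign of the teeth catching. It met a firm stop at 18 N with the fingertip 40 mm above the table, which is the flat height given.
- **Last checks:** The board's raised corners measured 41 mm and 34 mm high against an expected 40 mm. I put the low one down to pixel error of a few mm, because both pictures show the board flat. No jar, tumbler, bowl, tape or brush shifted by more than about 0.12 px in the top view. The gripper was well clear of everything at hand-in.

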